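# Clamp the slotted plate on the jig with the flange nut

### The arm

A 6-joint arm with a two-finger parallel gripper is mounted at the origin on a cart in front of the work surface, level with it; the furniture and walls round the work are solid. World frame = base frame: x ahead of the robot, y to its left, z up, the work surface at z = 0. Lengths are in m, angles in rad, forces in N, time in s.
With the tool pointing down it reaches from about 0.25 to 0.775 m from the base axis. Payload 4 kg.
Tool frame: the origin (TCP) lies at the very end of the fingers, on their centre line; the grasp point (between the pads) lies 19 mm behind it; z points along the fingers, y is the line along which they close (so a half turn about z gives the same grasp; the last joint's range is limited). The gripper opens to 94 mm and grips with 3 to 60 N. Pads are 16 mm wide; open, the fingers measure 119 mm over their backs; the gripper's body (75 mm by 177 mm) begins 78 mm behind the grasp point.
Start: joints at [1.146, 0.087, 1.371, -0, 1.684, -0.103], TCP at [0.174, 0.522, 0.206] pointing down, gripper open.
Joint ranges: [-3.1, 3.1], [-0.76, 2.03], [0.27, 2.55], [-1.08, 4.22], [0.17, 2.65], [-2.57, 2.57]. Speed limits (rad/s): [2.79, 2.79, 3.14, 3.14, 3.14, 3.14].

### API

Orientations are given as [roll, pitch, yaw] about the fixed x, y, z axes, in that order (R = Rz(yaw) Ry(pitch) Rx(roll)).
In Python, from bench import robot gives the robot as it stands. The module is installed in compiled form; this text tells all that it offers.
- The arm moves only by the tool move_arm, never from a script. Its argument "deltas" is one flat list of numbers, 7 for each row, row after row: the turn, a rotation vector about the tool's x, y, z in rad, then the shift along the tool's x, y, z in cm, then the closure, from -1 (fully open) to 1 (shut). A call has 1 to 8 rows; each row is the pose to reach, as a shift and turn from the pose commanded when the call began, along the tool's axes at that moment; what a row does not reach only later rows make up. A row lasts 1/10 s, in which the tool goes at most 50 mm and 8.59 degrees, less where a joint would pass 70% of its speed; a pose out of reach is approached as far as the arm can. A call with a gripper value outside its range is refused whole. The fingers move at their own pace and stop on an object; the grip force is fixed at half the most. Time passes only in rows, so rows that repeat a pose let the fingers close. It gives the time, the measured TCP pose, the force, the opening and the grip force at its end, in the units of the state.
- robot.get_obs(): the state, without advancing time (a new reading comes with each control period).
- robot.snapshot(name): name is "side" or "top"; returns a dict with "image" (420x560x3 uint8, red, green, blue), "depth" (420x560 float32, m along the optical axis (not along the pixel's ray), 0 where there is no reading), "fov_y" (degrees; the focal length in pixels is half the picture's height over the tangent of half this angle, whatever the lens; pixels are square), "cx", "cy" (the principal point, pixels), "origin" and "orientation" of the camera in the world. Camera axes: x right, y up, looking along -z (the intrinsics and any distortion apply to the point x, -y, -z); pixel columns grow to the right and rows downward; lengths in m; the calibration is good to about 2 mm. A picture is of the moment at which its call begins.
- robot.close_job(): hands the job in; it is judged then, once.
The state is a dict: "time": time; "joint_positions": joint angles; "qvel": joint speeds; "joint_torque": joint torques, N m; "tool_pos": TCP position; "ee_rot": TCP orientation; "wrist_force": force on the tool from outside, world axes, zero at the start; "wrist_torque": the same for the moment, N m; "width": finger opening in m; "finger_force": force on a finger pad.
Only numpy, scipy, OpenCV 4.12 (cv2) and the standard library are available. Lean on these libraries where they do the work, as an engineer would, in place of code of your own. Each camera call takes 0.05 s, during which the arm holds its last target. There are 200 camera calls.

### The job

Without lifting it off the jig, push the slotted plate up the little ramp and over the lip until it drops flat on the jig's bed with its slot round the stud. Then take the flanged hex nut off its sloping peg, set it level on the end of the stud and get the blunt thread started (the way to do it is to back the nut off anticlockwise until the thread drops in), run it down clockwise until its flange sits flat on the plate, and let go. Leave the square nut and the glue jar, wax tin, block plane, bench dog and oak wedge where they are.

Things in the scene. Friction and masses are not known exactly. Their poses are not given: they have to be found in the camera images.
- jig: Fixed clamping jig: plywood board 250 x 130 mm, its top at z=10 mm, with an upright steel stud. Origin on the bench under the stud's axis; x points from the infeed end (near the robot, x=-190 mm) to the stud (board ends at +60), z up. Side rails, inner faces at y=+-47 from x=-60 to +50, flared outwards back to x=-88, tops at z=24. End stop: face at x=+39, 9 mm high above the board.
- stud_top (a point): Top centre of the stud, 53 mm above the bench; axis vertical, axes as the jig's. The top 14 mm is a plain pilot 22 mm across, tapered to 13 mm over its uppermost 7 mm. The stud does not turn.
- slot_plate: Loose aluminium plate 78 x 90 x 14 mm, about 0.35 kg, lying on the jig's board before the ramp. Origin on its underside, where the stud's axis belongs; x along the jig's x. Slot 36 mm wide, x=-20 to the open end at +38; rear edge (to push) at x=-40, y=-45 to +45. On the bed its origin can lie from 6 mm short of the stud's axis to 1 mm past it; its top is then at z=24 mm.
- flange_nut: Steel hex nut with a round flange, about 0.18 kg. Origin: centre of the flange face; z along its axis, away from the flange. Flange 62 mm across, z=0 to 6; hex 46 mm across flats, z=6 to 28, flats facing +-x and every 60 deg. It starts on a peg sloping 28 deg from vertical: draw it off along its own z by 40 mm.
- square_nut: The other nut: plain square steel nut, 40 mm across, 18 mm high, no flange, on the other sloping peg; origin at the centre of its underside. To be left alone.
- peg_stand_a: Fixed wooden stand 90 x 84 mm that carries the flange nut, left or right of the jig. Origin at the centre of its underside. Its face, 84 x 84 mm, slopes 28 deg, normal in the stand's own -x (towards the robot) and up; face centre 52 mm above the origin. A round steel peg, 20 mm across, stands 24 mm out of the face at its centre.
- peg_stand_b: The same kind of stand, on the other side, carrying the square nut.
- glue_jar: Bystander: glue jar with dark lid, 59 mm across, 76 mm high; origin at the centre of its underside.
- wax_tin: Bystander: flat round tin, 67 mm across, 24 mm high; origin at the centre of its underside.
- block_plane: Bystander: steel block plane, 49 x 161 x 55 mm, long along its y; origin at the centre of its underside.
- bench_dog: Bystander: dark iron bench dog, 32 x 144 x 30 mm, long along its y; origin at the centre of its underside.
- oak_wedge: Bystander: small oak wedge, 26 x 80 x 18 mm; origin at the centre of its underside.
- lip (a point): Middle of the drop edge of the steel threshold strip (92 mm wide) across the jig, at jig x=-46, z=13 mm; axes as the jig's. In jig coordinates: ramp from z=10 at x=-82 to z=13 at x=-56, level lip to x=-46, then a sheer drop to the bed at z=10.
- thread_top (a point): Centre of the thread's top, at z=39 mm on the stud. Right-hand, 31 mm across, three starts 120 deg apart, lead 22.5 mm. Each start is blunt: level on top for about 75 deg, with a 4.5 mm stop tooth at its clockwise end, then a gap of about 44 deg. The clocking differs each time and cannot be read here (axes as the jig's): it must be felt.
- nut_lugs (a point): On the flange nut's axis 3 mm above the flange face: undersides of its three thread lugs (4 mm wide, tips on a 24.4 mm circle, bore 35 mm). Lugs on the thread's end: flange face at z=36 mm (40.5 on a stop tooth). Backed off anticlockwise, up to 120 deg, it drops to 29-31 and stays free over about 25 deg. Then 80-110 deg clockwise bring it down to the plate, z=24; 30 deg of play follow.
Not all that is in view belongs to the job. What is shaped like the flange_nut but orange is not meant.

How it is judged:
On the way, in this order (a step that is already met when the one before it is completed fails the run):
1. the slotted plate lies flat on the bed behind the lip, its slot round the stud (x of slot_plate in the frame of jig above -0.01 m and z of slot_plate in the frame of jig below 0.012 m and angle between slot_plate's own z axis and vertical below 0.03 rad), for 0.2 s.
2. the flange nut has dropped into the thread: level on the stud, its underside less than 32 mm above the bench (horizontal distance between flange_nut and stud_top below 0.004 m and angle between flange_nut's own z axis and vertical below 0.08 rad and z of flange_nut in the frame of jig below 0.032 m), for 0.2 s.
At the end, for the whole second after the job is handed in: The plate lies flat on the bed behind the lip, slot round the stud (origin not over 10 mm short of the axis); the flange nut is on the stud, within 4 mm of its axis and level within 4.5 deg, flange within 1.8 mm of the plate's top; both at rest (all of step 1 and horizontal distance between flange_nut and stud_top below 0.004 m and angle between flange_nut's own z axis and vertical below 0.08 rad and z of flange_nut in the frame of jig between 0.022 and 0.0258 m and linear speed of each of flange_nut, slot_plate below 0.02 m/s); the robot touches nothing.
It fails at once if the square nut moved by more than 20 mm (distance of square_nut from where it was at the start of the episode above 0.02 m).
It fails at once if one of the five bystanders (glue jar, wax tin, block plane, bench dog, oak wedge) moved by more than 30 mm (distance of any of glue_jar, wax_tin, block_plane, bench_dog, oak_wedge from where it was at the start of the episode above 0.03 m).
It fails at once if the plate lifted: its origin more than 25 mm above the bench (height (world z) of slot_plate above 0.025 m).
It also fails if it takes over 72 s, if anything falls off the work surface, if the arm or the gripper's body presses on something with over 40 N, if the wrist force passes 120 N, or if a joint passes its speed limit or range.

## Working session

There is one attempt and no reset: what is moved stays moved. The work goes in short steps, Python scripts to look and compute and a tool call to move; the robot and the scene stay as the last step left them, time stands still between calls to the robot, and variables do not carry over. Pictures are saved under pics/ and viewed, at most 10 in all, crops included, and the job is handed in when it is done.

Besides the shell and the picture viewer there is one more tool, called after ">>>" by a JSON object that holds its "method" and its "body", one argument or row to a line. move_arm: Moves the arm, as the interface text tells. Its arguments: {"type":"object","properties":{"deltas":{"type":"array","items":{"type":"number"}}},"required":["deltas"]}

```bash
mkdir -p pics
cat > h.py <<'E'
import numpy as np, cv2
from scipy.spatial.transform import Rotation as R
from bench import robot
np.set_printoptions(precision=4,suppress=True)
def snap(n,save=None):
    s=robot.snapshot(n)
    if save: cv2.imwrite('pics/'+save,s['image'][:,:,::-1])
    return s
def cloud(s):
    d=s['depth'];h,w=d.shape;f=h/2/np.tan(np.radians(s['fov_y'])/2)
    v,u=np.mgrid[:h,:w]
    P=np.stack([(u-s['cx'])/f*d,-(v-s['cy'])/f*d,-d],-1)
    o=np.array(s['orientation'])
    M=R.from_euler('xyz',o).as_matrix() if o.shape==(3,) else (o if o.shape==(3,3) else R.from_quat(o).as_matrix())
    W=P@M.T+np.array(s['origin']); W[d==0]=np.nan
    return W
E
python3 - <<'E'
from h import *
print(robot.get_obs())
for n in('top','side'):
    s=snap(n,n+'0.png');np.savez(n+'0.npz',W=cloud(s),im=s['image'])
    print({k:v for k,v in s.items() if k not in('image','depth')}, (s['depth']==0).mean())
a=[cv2.imread(f'pics/{n}0.png') for n in('top','side')]
E
```

```text
{'time': 0.0, 'joint_positions': array([ 1.1459,  0.0879,  1.3722, -0.    ,  1.6836, -0.1031]), 'qvel': array([-0.0002,  0.    ,  0.0007,  0.0011, -0.0001,  0.0005]), 'joint_torque': array([  0.0019, -34.0194, -30.2422,   0.072 ,   0.0332,  -0.0002]), 'tool_pos': array([0.1737, 0.5213, 0.2043]), 'ee_rot': array([-3.1394, -0.0002,  2.8198]), 'wrist_force': array([-0.2386,  0.3389, -0.3203]), 'wrist_torque': array([ 0.038 ,  0.0178, -0.0017]), 'finger_force': 0.0, 'width': 0.09394868292828633}
{'fov_y': 48.75945109089965, 'cx': 277.7974890592961, 'cy': 219.25622533524688, 'origin': array([ 0.5064, -0.0345,  1.0969]), 'orientation': array([ 0.0723, -0.0096, -1.5931])} 0.004000850340136054
{'fov_y': 54.262390810580456, 'cx': 286.0049046571475, 'cy': 211.06009205585804, 'origin': array([0.2645, 0.6328, 0.7185]), 'orientation': array([ 0.8633, -0.0028, -2.6748])} 0.003971088435374149
```

View pics/top0.png

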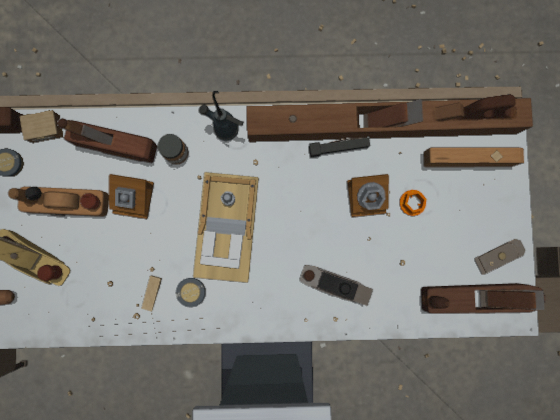

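View pics/side0.png

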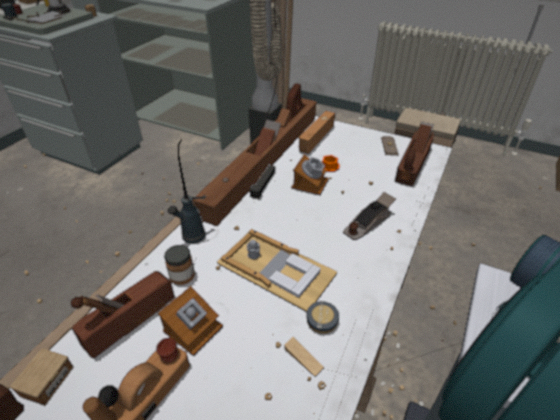

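The top view shows the stud at (228,199), with the white plate before the ramp at about (220,250). Three things could be the nut: the grey flanged hex nut on the right-hand stand at (372,197), the orange look-alike at (413,203), and the square nut on the left-hand stand at (127,197). The grey one at (372,197) fits, being steel, flanged and on a peg. I'll confirm it in a crop and measure it.

Run:
```python
from h import *
D=np.load('top0.npz');W=D['W'];im=D['im']
a=cv2.resize(im[165:285,185:265,::-1],None,fx=5,fy=5,interpolation=cv2.INTER_CUBIC)
b=cv2.resize(im[165:225,340:435,::-1],(400,253),interpolation=cv2.INTER_CUBIC)
S=np.load('side0.npz');c=cv2.resize(S['im'][145:200,285:350,::-1],(400,338),interpolation=cv2.INTER_CUBIC)
cv2.imwrite('pics/crop.png',np.hstack([a,np.vstack([b,c])[:600] if 253+338>=600 else np.vstack([b,c,np.zeros((9,400,3),np.uint8)])]))
for (u,v) in [(228,199),(100,320),(300,320),(500,250),(220,130),(280,150),(350,240),(40,300)]: print(u,v,W[v,u])
z=W[...,2]
def reg(n,u0,u1,v0,v1,z0,z1,W=W):
    w=W[v0:v1,u0:u1].reshape(-1,3);m=(w[:,2]>z0)&(w[:,2]<z1);p=w[m];print(n,m.sum(),p.mean(0),p.min(0),p.max(0));return p
reg('stud',215,242,187,212,.035,.07)
p=reg('railtop',190,265,170,235,.019,.030)
reg('plate',190,260,225,272,.019,.03)
reg('board',190,262,165,290,.006,.0145)
n=reg('nut',345,400,170,225,.07,.13)
for n in('top','side'):
    Wn=np.load(n+'0.npz')['W'];w=Wn.reshape(-1,3)
    b=w[(abs(w[:,2])<.012)&(w[:,0]>.2)&(w[:,0]<.8)&(abs(w[:,1])<.5)]
    A=np.c_[b[:,:2],np.ones(len(b))];print(n,'bench plane',np.linalg.lstsq(A,b[:,2],rcond=None)[0],np.median(b[:,2]))
```

```text
228 199 [0.6296 0.0651 0.0573]
100 320 [0.3598 0.3712 0.0031]
300 320 [ 0.3485 -0.0934  0.0009]
500 250 [ 0.5011 -0.5689  0.007 ]
220 130 [0.7851 0.0797 0.0686]
280 150 [ 0.7525 -0.0558 -0.0021]
350 240 [ 0.5325 -0.2159  0.0049]
40 300 [0.4088 0.5116 0.0007]
stud 129 [0.6331 0.0686 0.0464] [0.6196 0.0553 0.0352] [0.6506 0.0831 0.0581]
railtop 767 [0.625  0.0748 0.024 ] [0.551  0.0069 0.019 ] [0.6912 0.1412 0.0299]
plate 1043 [0.5178 0.0854 0.0248] [0.4733 0.0181 0.0193] [0.5743 0.1412 0.0298]
board 3649 [0.5657 0.0753 0.0109] [ 0.4306 -0.0041  0.006 ] [0.7131 0.1602 0.0145]
nut 335 [ 0.6427 -0.2548  0.0758] [ 0.599  -0.2946  0.07  ] [ 0.6745 -0.2117  0.0892]
top bench plane [ 0.0025  0.0013 -0.0002] 0.0007437338972469121
side bench plane [ 0.0036 -0.0004 -0.0017] -0.0007580637679296398
```

View pics/crop.png

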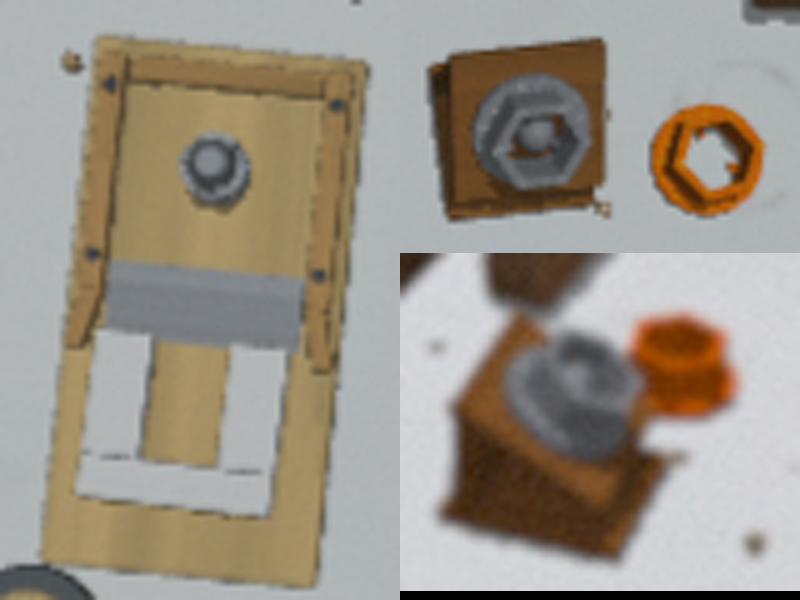

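The crop confirms it: the grey flanged nut at (372,197) sits on its peg, with hex flats facing up and down in the image. The orange one lies loose on the bench. The plate lies just before the ramp. Next I'll work out the poses from the outline pixels and the known heights.

```bash
cat >> h.py <<'E'
def ray(s,uv,z):
    h=420;f=h/2/np.tan(np.radians(s['fov_y'])/2);uv=np.atleast_2d(uv)
    d=np.c_[(uv[:,0]-s['cx'])/f,-(uv[:,1]-s['cy'])/f,-np.ones(len(uv))]@R.from_euler('xyz',s['orientation']).as_matrix().T
    o=np.array(s['origin']);z=np.broadcast_to(z,len(uv));return o+d*((z-o[2])/d[:,2])[:,None]
TOP=dict(fov_y=48.75945109089965,cx=277.7974890592961,cy=219.25622533524688,origin=[.5064,-.0345,1.0969],orientation=[.0723,-.0096,-1.5931])
E
python3 - <<'E'
from h import *
c=lambda p,u0,v0,k:np.array([u0,v0])+(np.array(p)+.5)/k-.5
B=ray(TOP,c([(97,37),(368,63),(313,587),(42,560)],185,165,5),.010)[:,:2]
P=ray(TOP,c([(97,330),(287,348),(268,517),(78,495)],185,165,5),.024)[:,:2]
S=ray(TOP,c([(209,163)],185,165,5),.053)[0]
for n,q in(('board',B),('plate',P)):
    print(n,q.tolist(),'sides',np.linalg.norm(q-np.roll(q,-1,0),axis=1))
def fit(model,q):
    m=np.array(model);mm=m-m.mean(0);qq=q-q.mean(0);a=np.arctan2((mm[:,0]*qq[:,1]-mm[:,1]*qq[:,0]).sum(),(mm*qq).sum());
    r=np.array([[np.cos(a),-np.sin(a)],[np.sin(a),np.cos(a)]]);return a,q.mean(0)-r@m.mean(0),r
aj,oj,rj=fit([(.06,.065),(.06,-.065),(-.19,-.065),(-.19,.065)],B)
ap,op,rp=fit([(.038,.045),(.038,-.045),(-.04,-.045),(-.04,.045)],P)
print('jig',oj,np.degrees(aj),'stud',S,'plate',op,np.degrees(ap),'plate in jig',rj.T@(op-oj),'jigyaw rel',np.degrees(ap-aj))
W=np.load('top0.npz')['W'];w=W[165:235,185:265].reshape(-1,3)
for n in('top','side'):
    W=np.load(n+'0.npz')['W'].reshape(-1,3)
    p=(W[:,:2]-oj)@rj; m=(abs(p[:,0]+.115)<.12)&(abs(p[:,1])<.06)
    for nm,(x0,x1,y0,y1) in dict(bed=(-.04,-.02,-.035,.035),lip=(-.055,-.047,-.04,.04),board=(-.185,-.15,-.05,.05)).items():
        k=(p[:,0]>x0)&(p[:,0]<x1)&(p[:,1]>y0)&(p[:,1]<y1);print(n,nm,k.sum(),np.median(W[k,2]))
    k=(np.hypot(*p.T)<.02)&(W[:,2]>.05);print(n,'studtop',k.sum(),W[k].mean(0))
# flange nut: plane fits near
for n in('top','side'):
    W=np.load(n+'0.npz')['W'].reshape(-1,3)
    k=(abs(W[:,0]-.64)<.05)&(abs(W[:,1]+.253)<.05)&(W[:,2]>.02);q=W[k]
    A=np.c_[q[:,:2],np.ones(len(q))];print(n,'above face',len(q),q.mean(0))
E
```

```text
board [[0.7007027284569041, 0.1253626193811656], [0.6856331101640291, -0.0025453260873435427], [0.44002505434763134, 0.027781592680183556], [0.4553855923026307, 0.1535741419234074]] sides [0.1288 0.2475 0.1267 0.2469]
plate [[0.5612397292971552, 0.12478499973690707], [0.550982551071302, 0.03707805247453129], [0.4733501079498856, 0.04711983915521556], [0.48540365207453123, 0.1343395460772937]] sides [0.0883 0.0783 0.088  0.0764]
jig [0.635  0.0683] -6.808328148383634 stud [0.6343 0.069  0.053 ] plate [0.5187 0.0857] -7.272012067984988 plate in jig [-0.1175  0.0035] jigyaw rel -0.46368391960135397
top bed 251 0.010914197993239672
top lip 115 0.014011360134821293
top board 640 0.011480930983437054
top studtop 48 [0.6341 0.0685 0.0534]
side bed 191 0.009292602437935726
side lip 80 0.012349850674608254
side board 659 0.010087599842107275
side studtop 29 [0.6313 0.07   0.0519]
top above face 1330 [ 0.6364 -0.254   0.0609]
side above face 726 [ 0.6306 -0.2435  0.0567]
```

```bash
cat >> h.py <<'E'
def plan(p,rot):  # rot: scipy Rotation of target tool; prints rotvec + shift(cm) in tool axes from measured pose
    o=robot.get_obs();r0=R.from_euler('xyz',o['ee_rot']);
    print('from',o['tool_pos'],'->',np.array(p),'rotvec',(r0.inv()*rot).as_rotvec(),'shift cm',r0.inv().apply(np.array(p)-o['tool_pos'])*100,'t',o['time'])
JO=np.array([.6345,.0686,0]);JY=np.radians(-6.8);JR=R.from_euler('z',JY)
def jig(x,y,z): return JO+JR.apply([x,y,z])
def st():
    o=robot.get_obs();p=JR.inv().apply(o['tool_pos']-JO)
    print('t',round(o['time'],2),'jig',p,'rpy',np.degrees(o['ee_rot']),'F',o['wrist_force'],'T',o['wrist_torque'],'w',round(o['width'],4),'ff',round(o['finger_force'],1),'q6',o['joint_positions'][5])
E
python3 - <<'E'
from h import *
c=lambda p,u0,v0,k:np.array([u0,v0])+(np.array(p)+.5)/k-.5
F=ray(TOP,c([(50,57),(205,40),(203,191),(48,217)],340,165,4.21),[.0717,.0717,.0323,.0323])
print(F,np.linalg.norm(F-np.roll(F,-1,0),axis=1),F.mean(0))
e=F[:2].mean(0)-F[2:].mean(0);e2=(F[0]+F[3]-F[1]-F[2]);print('yaw',np.degrees(np.arctan2(e[1],e[0])),np.degrees(np.arctan2(-e2[0],e2[1])))
N=ray(TOP,c([(141,147)],340,165,4.21),.0767)[0];print('hex top',N)
H=ray(TOP,c([(115,108),(166,109),(190,146),(171,186),(115,185),(93,148)],340,165,4.21),.0767);print(H,H.mean(0))
for n in('top','side'):
    W=np.load(n+'0.npz')['W'].reshape(-1,3)
    f=F.mean(0);f=np.array([f[0],f[1],.052]);y=np.arctan2(e[1],e[0])
    p=R.from_euler('zy',[y,-np.radians(28)]).inv().apply(W-f)
    k=(p[:,2]>.0225)&(p[:,2]<.034)&(np.hypot(p[:,0],p[:,1])<.033);print(n,'hextop pts',k.sum(),np.c_[p[k].min(0),p[k].max(0),p[k].mean(0)].tolist())
    k=(abs(p[:,2])<.006)&(np.hypot(p[:,0],p[:,1])>.036)&(np.hypot(p[:,0],p[:,1])<.05);print('face',k.sum(),p[k].mean(0),p[k].min(0),p[k].max(0),np.linalg.lstsq(np.c_[p[k][:,:2],np.ones(k.sum())],p[k][:,2],rcond=None)[0])
plan(jig(-.185,.0035,.06),R.from_euler('xyz',[np.pi,0,np.pi+JY]))
E
```

```text
[[ 0.669  -0.2128  0.0717]
 [ 0.6764 -0.2957  0.0717]
 [ 0.5992 -0.3013  0.0323]
 [ 0.5868 -0.2156  0.0323]] [0.0832 0.0868 0.0866 0.0912] [ 0.6328 -0.2563  0.052 ]
yaw 3.0125591047853835 6.727571127830758
hex top [ 0.6193 -0.2584  0.0767]
[[ 0.6403 -0.2454  0.0767]
 [ 0.6392 -0.2723  0.0767]
 [ 0.6193 -0.2843  0.0767]
 [ 0.5984 -0.2734  0.0767]
 [ 0.5995 -0.2439  0.0767]
 [ 0.6194 -0.233   0.0767]] [ 0.6194 -0.2587  0.0767]
top hextop pts 200 [[-0.023321651919816007, 0.023585091143473593, 0.001161329667941238], [-0.02673403084069258, 0.02427351737247471, -0.0004529153653403516], [0.022693170602298883, 0.03237235330863557, 0.027169241920383086]]
face 478 [ 0.008   0.0006 -0.0003] [-0.0411 -0.0431 -0.0058] [0.0452 0.0423 0.0059] [ 0.0005  0.0401 -0.0004]
side hextop pts 112 [[-0.0255769633103995, 0.020082140911786457, -0.0031740123754016637], [-0.027992003509780004, 0.025898804546258546, 0.0003295643128844917], [0.022993548883923104, 0.030530635401845457, 0.026664331690744413]]
face 197 [ 0.0009  0.0153 -0.0001] [-0.0432 -0.0386 -0.0059] [0.0413 0.0431 0.005 ] [-0.002   0.0078 -0.0002]
from [0.1738 0.5213 0.2044] -> [0.4512 0.094  0.06  ] rotvec [-0.0019 -0.0004 -0.2031] shift cm [-39.8387 -31.7383  14.4982] t 0.1
```

>>> {"method": "move_arm", "body": {
  "deltas": [0, 0, -0.1, -20, -16, 4, -0.3, 0, 0, -0.203, -39.8, -31.7, 8, -0.3, 0, 0, -0.203, -39.8, -31.7, 8, -0.3, 0, 0, -0.203, -39.8, -31.7, 8, -0.3, 0, 0, -0.203, -39.8, -31.7, 8, -0.3, 0, 0, -0.203, -39.8, -31.7, 8, -0.3, 0, 0, -0.203, -39.8, -31.7, 8, -0.3, 0, 0, -0.203, -39.8, -31.7, 8, -0.3]
}}

```text
time: 0.9
tool_pos: [0.3897, 0.1886, 0.1428]
ee_rot: [3.141, -0.0, 3.023]
wrist_force: [0.9, 0.4, -0.2]
width: 0.0614
finger_force: 0.0
```

>>> {"method": "move_arm", "body": {
  "deltas": [0, 0, 0, 0, 0, 0, -0.3, 0, 0, 0, 0, 0, 0, -0.3, 0, 0, 0, 0, 0, 0, -0.3]
}}

```text
time: 1.2
tool_pos: [0.3888, 0.1912, 0.1433]
ee_rot: [3.141, -0.001, 3.024]
wrist_force: [-0.3, -0.3, -0.3]
width: 0.0611
finger_force: 0.0
```

Run:
```python
from h import *
st();plan(jig(-.185,.0035,.017),R.from_euler('xyz',[np.pi,0,np.pi+JY]))
```

```text
t 1.2 jig [-0.2585  0.0927  0.1433] rpy [179.9704  -0.0315 173.2437] F [-0.3495 -0.2772 -0.3377] T [ 0.0676 -0.0132  0.011 ] w 0.0611 ff 0.0 q6 -1.127396302089795
from [0.3888 0.1912 0.1433] -> [0.4512 0.094  0.017 ] rotvec [ 0.0005 -0.0006  0.0008] shift cm [-7.3483 -8.9281 12.6244] t 1.2
```

>>> {"method": "move_arm", "body": {
  "deltas": [0, 0, 0, -4, -4.5, 0, -0.3, 0, 0, 0, -7.3, -8.9, 2, -0.3, 0, 0, 0, -7.3, -8.9, 6, -0.3, 0, 0, 0, -7.3, -8.9, 9, -0.3, 0, 0, 0, -7.3, -8.9, 11, -0.3, 0, 0, 0, -7.3, -8.9, 12, -0.3, 0, 0, 0, -7.3, -8.9, 12.5, -0.3, 0, 0, 0, -7.3, -8.9, 12.5, -0.3]
}}

```text
time: 2.0
tool_pos: [0.4513, 0.0945, 0.0187]
ee_rot: [3.141, 0.0, 3.025]
wrist_force: [0.3, 1.2, 0.1]
width: 0.0612
finger_force: 0.0
```

Run:
```python
from h import *
st();plan(jig(-.165,.0035,.017),R.from_euler('xyz',[np.pi,0,np.pi+JY]))
```

```text
t 2.0 jig [-0.185   0.004   0.0187] rpy [179.9845   0.0202 173.3074] F [0.3097 1.2344 0.136 ] T [0.012  0.0021 0.0536] w 0.0612 ff 0.0 q6 -1.3708747747227066
from [0.4513 0.0945 0.0187] -> [0.4711 0.0916 0.017 ] rotvec [0.0003 0.0004 0.0019] shift cm [-1.9986 -0.0548  0.1662] t 2.0
```

>>> {"method": "move_arm", "body": {
  "deltas": [0, 0, 0, -1.2, 0, 0.15, -0.3, 0, 0, 0, -2, 0, 0.15, -0.3, 0, 0, 0, -2.7, -0.1, 0.15, -0.3, 0, 0, 0, -3.4, -0.2, 0.15, -0.3, 0, 0, 0, -4.1, -0.3, 0.15, -0.3, 0, 0, 0, -4.8, -0.35, 0.15, -0.3, 0, 0, 0, -5.5, -0.4, 0.15, -0.3, 0, 0, 0, -6.2, -0.4, 0.15, -0.3]
}}

```text
time: 2.8
tool_pos: [0.5128, 0.0818, 0.0168]
ee_rot: [-3.141, -0.0, 3.023]
wrist_force: [-4.0, 0.7, 2.7]
width: 0.0613
finger_force: 2.0
```

Run:
```python
from h import *
st()
W=cloud(snap('top'));p=JR.inv().apply(W.reshape(-1,3)-JO)
k=(p[:,2]>.02)&(p[:,2]<.032)&(abs(p[:,1])<.055)&(p[:,0]<-.045)&(p[:,0]>-.2)
for x in np.arange(-.13,-.05,.01):
    q=p[k&(abs(p[:,0]-x)<.004)];print(round(x,3),len(q),q[:,1].min() if len(q) else 0,q[:,1].max() if len(q) else 0)
```

```text
t 2.8 jig [-0.1225 -0.0013  0.0168] rpy [-179.9888   -0.0198  173.1814] F [-4.0009  0.6589  2.6947] T [ 0.0914  0.7419 -0.016 ] w 0.0613 ff 2.0 q6 -1.4026013448166732
-0.13 0 0 0
-0.12 0 0 0
-0.11 0 0 0
-0.1 0 0 0
-0.09 0 0 0
-0.08 27 -0.053130781775609294 -0.029516951413084098
-0.07 40 -0.05454143536007057 -0.026143240155273823
-0.06 86 -0.05339729484322763 0.054271145453798145
```

>>> {"method": "move_arm", "body": {
  "deltas": [0, 0, 0, -0.7, 0.05, 0, -0.3, 0, 0, 0, -1.4, 0.1, 0, -0.3, 0, 0, 0, -2.1, 0.1, 0, -0.3, 0, 0, 0, -2.8, 0.1, 0, -0.3, 0, 0, 0, -3.5, 0.1, 0, -0.3, 0, 0, 0, -4.2, 0.1, 0, -0.3, 0, 0, 0, -4.9, 0.1, 0, -0.3, 0, 0, 0, -5.6, 0.1, 0, -0.3]
}}

```text
time: 3.65
tool_pos: [0.5691, 0.0763, 0.0165]
ee_rot: [3.142, 0.001, 3.023]
wrist_force: [-1.0, -0.3, -1.0]
width: 0.0615
finger_force: 0.6
```

Run:
```python
from h import *
st();plan(jig(-.05,0,.017),R.from_euler('xyz',[np.pi,0,np.pi+JY]))
```

```text
t 3.65 jig [-0.0659 -0.0001  0.0165] rpy [179.9988   0.0516 173.1896] F [-1.0307 -0.2781 -0.9723] T [ 0.0409  0.24   -0.045 ] w 0.0615 ff 0.6 q6 -1.4172775427156485
from [0.5691 0.0763 0.0165] -> [0.5849 0.0745 0.017 ] rotvec [ 0.      0.0009 -0.0002] shift cm [-1.5882  0.0099 -0.0447] t 3.65
```

>>> {"method": "move_arm", "body": {
  "deltas": [0, 0, 0, -0.5, 0, 0, -0.3, 0, 0, 0, -0.9, 0, 0, -0.3, 0, 0, 0, -1.3, 0, 0, -0.3, 0, 0, 0, -1.6, 0, 0, -0.3, 0, 0, 0, -1.6, 0, 0, -0.3]
}}

```text
time: 4.15
tool_pos: [0.5847, 0.0745, 0.017]
ee_rot: [3.141, 0.001, 3.023]
wrist_force: [-0.3, 1.1, -0.7]
width: 0.0609
finger_force: 0.1
```

>>> {"method": "move_arm", "body": {
  "deltas": [0, 0, 0, 1, 0, 0, -0.3, 0, 0, 0, 3, 0, -1, -0.3, 0, 0, 0, 7, 0, -5, -0.3, 0, 0, 0, 11, 0, -10, -0.3, 0, 0, 0, 15, 0, -14, -0.3, 0, 0, 0, 15, 0, -14, -0.3]
}}

```text
time: 4.75
tool_pos: [0.4339, 0.0929, 0.1607]
ee_rot: [3.14, 0.006, 3.023]
wrist_force: [1.1, 0.1, -0.7]
width: 0.0613
finger_force: 0.0
```

Run:
```python
from h import *
st();s=snap('top');p=JR.inv().apply(cloud(s).reshape(-1,3)-JO);u=p.reshape(420,560,3)
cv2.imwrite('pics/jig2.png',cv2.resize(s['image'][165:285,185:265,::-1],None,fx=5,fy=5,interpolation=cv2.INTER_CUBIC))
for n in ('top','side'):
    p=JR.inv().apply(cloud(snap(n)).reshape(-1,3)-JO)
    for x0,x1 in((-.038,-.025),(-.015,.005),(.01,.035)):
        k=(p[:,0]>x0)&(p[:,0]<x1)&(abs(p[:,1])>.022)&(abs(p[:,1])<.042)&(p[:,2]<.04);print(n,x0,k.sum(),np.median(p[k,2]))
```

```text
t 4.75 jig [-0.2021  0.0003  0.1607] rpy [179.9152   0.3453 173.2301] F [ 1.0503  0.0818 -0.665 ] T [ 0.0042 -0.0118  0.0215] w 0.0613 ff 0.0 q6 -1.3698968560402274
top -0.038 98 0.025059255929732904
top -0.015 146 0.024721411124348447
top 0.01 186 0.02513458903145671
side -0.038 74 0.023046560207978517
side -0.015 100 0.023311627110291777
side 0.01 115 0.023475110025042434
```

View pics/jig2.png

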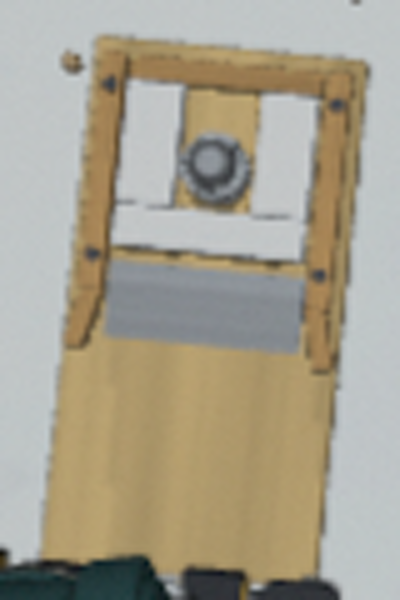

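The plate lies flat on the bed against the end stop, with its slot round the stud at (210,163) in the crop. Top heights of 23–25 mm match the expected 24 mm. Next is the nut.

```bash
cat >> h.py <<'E'
PSI=np.radians(5)
def nutR(psi,tilt): return R.from_euler('ZY',[psi,-tilt])
FLIP=R.from_matrix(np.array([[0,1,0],[1,0,0],[0,0,-1.]]))
RT=nutR(PSI,np.radians(28))*FLIP
NT=np.array([.6194,-.2583,.0767]); nz=nutR(PSI,np.radians(28)).apply([0,0,1])
E
python3 - <<'E'
from h import *
print(nz,RT.as_euler('xyz'))
plan(NT+.07*nz,RT)
E
```

```text
[-0.4677 -0.0409  0.8829] [2.6529 0.     1.6581]
from [0.4354 0.0927 0.1589] -> [ 0.5867 -0.2612  0.1385] rotvec [-0.4046 -0.3289  1.3372] shift cm [-19.1721 -33.3575   2.1204] t 4.9
```

>>> {"method": "move_arm", "body": {
  "deltas": [-0.05, -0.04, 0.14, -2, -3.5, -1, -1, -0.1, -0.08, 0.28, -4, -7, -2, -1, -0.14, -0.12, 0.42, -6, -11, -2, -1, -0.2, -0.16, 0.56, -8, -15, -2, -1, -0.24, -0.2, 0.7, -10, -19, -1, -1, -0.28, -0.23, 0.84, -13, -23, 0, -1, -0.3, -0.26, 0.98, -16, -28, 1, -1, -0.34, -0.29, 1.12, -19, -33, 2, -1]
}}

```text
time: 5.7
tool_pos: [0.5768, -0.2429, 0.1369]
ee_rot: [2.724, 0.054, 1.874]
wrist_force: [0.8, -0.4, 0.6]
width: 0.094
finger_force: 0.0
```

Run:
```python
from h import *
st();plan(NT+.07*nz,RT);print(robot.get_obs()['joint_positions'])
```

```text
t 5.7 jig [-0.0204 -0.3161  0.1369] rpy [156.099    3.11   107.3594] F [ 0.7591 -0.4     0.6424] T [-0.0941  0.2042 -0.0114] w 0.094 ff 0.0 q6 -1.0520825672087664
from [ 0.5768 -0.2429  0.1369] -> [ 0.5867 -0.2612  0.1385] rotvec [-0.0654 -0.0458  0.2176] shift cm [-2.0446  0.3816  0.1159] t 5.7
[-0.663   0.0445  1.6141  0.3318  1.213  -1.0521]
```

>>> {"method": "move_arm", "body": {
  "deltas": [-0.03, -0.02, 0.11, -1, 0.2, 0, -1, -0.065, -0.046, 0.217, -2.05, 0.4, 0.1, -1, -0.065, -0.046, 0.217, -2.05, 0.4, 0.1, -1, -0.065, -0.046, 0.217, -2.05, 0.4, 0.1, -1, -0.065, -0.046, 0.217, -2.05, 0.4, 0.1, -1]
}}

```text
time: 6.2
tool_pos: [0.5868, -0.2583, 0.1413]
ee_rot: [2.653, 0.004, 1.668]
wrist_force: [-0.8, 0.7, -0.3]
width: 0.0942
finger_force: 0.0
```

Run:
```python
from h import *
st();plan(NT-.019*nz,RT);print(robot.get_obs()['joint_positions'])
```

```text
t 6.2 jig [-0.0086 -0.3302  0.1413] rpy [152.0281   0.2142  95.5539] F [-0.8047  0.6938 -0.3193] T [-0.0089  0.2442  0.0351] w 0.0942 ff 0.0 q6 -0.8844307646695249
from [ 0.5868 -0.2583  0.1413] -> [ 0.6283 -0.2575  0.0599] rotvec [-0.0005 -0.0012  0.0103] shift cm [-0.2934 -0.165   9.1264] t 6.2
[-0.6859  0.0293  1.6422  0.3707  1.1352 -0.8844]
```

>>> {"method": "move_arm", "body": {
  "deltas": [0, 0, 0.01, -0.3, -0.16, 2.5, -1, 0, 0, 0.01, -0.3, -0.16, 5, -1, 0, 0, 0.01, -0.3, -0.16, 7, -1, 0, 0, 0.01, -0.3, -0.16, 8, -1, 0, 0, 0.01, -0.3, -0.16, 8.6, -1, 0, 0, 0.01, -0.3, -0.16, 9, -1, 0, 0, 0.01, -0.3, -0.16, 9, -1]
}}

```text
time: 6.9
tool_pos: [0.6282, -0.2581, 0.0622]
ee_rot: [2.652, -0.0, 1.658]
wrist_force: [-0.7, -0.3, -0.4]
width: 0.0941
finger_force: 0.0
```

Run:
```python
from h import *
st();plan(NT-.019*nz,RT)
```

```text
t 6.9 jig [ 0.0324 -0.3252  0.0622] rpy [151.9386  -0.0159  94.9729] F [-0.659  -0.3145 -0.3684] T [-0.0845  0.1909 -0.0075] w 0.0941 ff 0.0 q6 -0.8873319907840642
from [ 0.6282 -0.2581  0.0622] -> [ 0.6283 -0.2575  0.0599] rotvec [ 0.0011 -0.     -0.0005] shift cm [ 0.0565 -0.0929  0.2134] t 6.9
```

>>> {"method": "move_arm", "body": {
  "deltas": [0, 0, 0, 0, -0.05, 0.15, -1, 0, 0, 0, 0, -0.05, 0.15, 0.02, 0, 0, 0, 0, -0.05, 0.15, 0.02, 0, 0, 0, 0, -0.05, 0.15, 0.3, 0, 0, 0, 0, -0.05, 0.15, 0.3, 0, 0, 0, 0, -0.05, 0.15, 0.3, 0, 0, 0, 0, -0.05, 0.15, 0.3, 0, 0, 0, 0, -0.05, 0.15, 0.3]
}}

```text
time: 7.7
tool_pos: [0.6276, -0.2581, 0.0599]
ee_rot: [2.653, -0.001, 1.657]
wrist_force: [-1.4, 0.5, 1.0]
width: 0.0456
finger_force: 30.0
```

Run:
```python
from h import *
st()
```

```text
t 7.7 jig [ 0.0319 -0.3252  0.0599] rpy [152.0329  -0.0529  94.9648] F [-1.3624  0.5083  0.9552] T [-0.0429  0.571  -0.0254] w 0.0456 ff 30.0 q6 -0.888239338969549
```

>>> {"method": "move_arm", "body": {
  "deltas": [0, 0, 0, 0, 0, -0.7, 0.3, 0, 0, 0, 0, 0, -1.5, 0.3, 0, 0, 0, 0, 0, -2.4, 0.3, 0, 0, 0, 0, 0, -3.4, 0.3, 0, 0, 0, 0, 0, -4.5, 0.3, 0, 0, 0, 0, 0, -6, 0.3, 0, 0, 0, 0, 0, -8, 0.3, 0, 0, 0, 0, 0, -8, 0.3]
}}

```text
time: 8.5
tool_pos: [0.5916, -0.263, 0.1357]
ee_rot: [2.647, 0.004, 1.656]
wrist_force: [0.1, -1.3, -1.6]
width: 0.046
finger_force: 30.0
```

```bash
cat >> h.py <<'E'
RL=R.from_euler('xyz',[np.pi,0,np.pi/2+PSI])
E
python3 - <<'E'
from h import *
st();plan(jig(0,0,.16),RL)
s=snap('top','nutup.png');s2=snap('side')
a=s['image'][150:260,300:440,::-1];b=s2['image'][90:200,260:400,::-1]
cv2.imwrite('pics/nutup.png',np.hstack([cv2.resize(x,(400,314),interpolation=cv2.INTER_CUBIC) for x in(a,b)]))
E
```

```text
t 8.5 jig [-0.0034 -0.3343  0.1357] rpy [151.6493   0.2365  94.8815] F [ 0.0743 -1.292  -1.5723] T [-0.0864  0.4138 -0.0053] w 0.046 ff 30.0 q6 -0.8814580360985764
from [ 0.5916 -0.263   0.1357] -> [0.6345 0.0686 0.16  ] rotvec [ 0.4948  0.0046 -0.001 ] shift cm [32.6611  7.4674  1.1137] t 8.5
```

View pics/nutup.png

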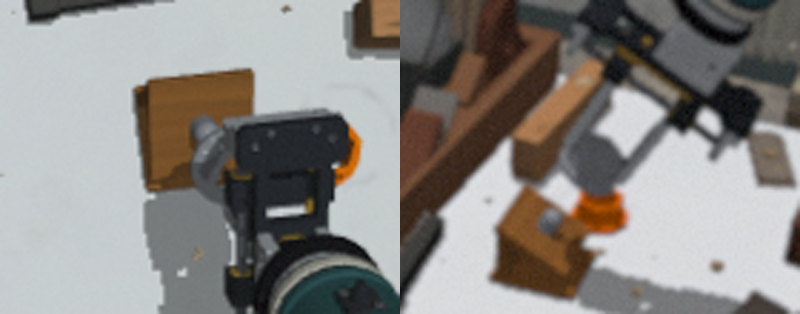

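The nut is off its peg and held across its flats; the flange shows at (200,165) in the left crop, and the peg is bare. I'll level it and carry it over the stud.

>>> {"method": "move_arm", "body": {
  "deltas": [0.07, 0, 0, 2, 0.5, -1.5, 0.3, 0.14, 0, 0, 5, 1, -2.5, 0.3, 0.21, 0, 0, 9, 2, -2.5, 0.3, 0.28, 0, 0, 13, 3, -2, 0.3, 0.35, 0, 0, 18, 4, -1, 0.3, 0.42, 0, 0, 23, 5, 0, 0.3, 0.49, 0, 0, 28, 6.5, 0.5, 0.3, 0.495, 0, 0, 32.7, 7.5, 1.1, 0.3]
}}

```text
time: 9.4
tool_pos: [0.6341, 0.0687, 0.1546]
ee_rot: [-3.133, -0.001, 1.658]
wrist_force: [1.6, -0.7, -1.4]
width: 0.0456
finger_force: 30.0
```

Run:
```python
from h import *
st();plan(jig(0,0,.12),RL)
```

```text
t 9.4 jig [-0.0004  0.0001  0.1546] rpy [-179.5321   -0.0812   94.9942] F [ 1.5747 -0.7219 -1.4198] T [-0.0992 -0.0568 -0.0235] w 0.0456 ff 30.0 q6 -0.0684783019286273
from [0.6341 0.0687 0.1546] -> [0.6345 0.0686 0.12  ] rotvec [-0.0082 -0.0014 -0.0001] shift cm [-0.0216  0.0636  3.4581] t 9.4
```

Run:
```python
from h import *
o=robot.get_obs();r=R.from_euler('xyz',o['ee_rot'])
for n in('side','top'):
    s=snap(n,'hold_%s.png'%n);W=cloud(s).reshape(-1,3);p=r.inv().apply(W-o['tool_pos'])
    k=(abs(p[:,0])<.05)&(abs(p[:,1])<.05)&(p[:,2]>-.025)&(p[:,2]<.03);q=p[k];print(n,k.sum())
    for z0 in np.arange(-.024,.024,.004):
        m=(q[:,2]>=z0)&(q[:,2]<z0+.004)
        if m.sum()>3: print(round(z0,3),m.sum(),'x',q[m,0].min(),q[m,0].max(),'y',q[m,1].min(),q[m,1].max())
    k=(p[:,2]>.001)&(p[:,2]<.012)&(np.hypot(p[:,0],p[:,1])<.045)&(np.hypot(p[:,0],p[:,1])>.027)
    if k.sum()>5:
        from scipy.optimize import least_squares
        print('circle',least_squares(lambda c:np.hypot(p[k,0]-c[0],p[k,1]-c[1])-.031,[0,0],loss='soft_l1',f_scale=.002).x,k.sum())
```

```text
side 645
-0.024 33 x -0.00847066817082805 0.013251559237651022 y -0.03657872994163116 0.033016851098726374
-0.02 132 x -0.02645645343416869 0.026156840285189904 y -0.03625895846074057 0.03342886796114125
-0.016 84 x -0.021627198215650487 0.024576617390840078 y -0.03702603227553193 0.032301045001928666
-0.012 65 x -0.020643901405131806 0.026041058225013805 y -0.036253770401070286 0.03163383249807458
-0.008 63 x -0.02099972362450707 0.024808134073440166 y -0.032923609714036586 0.031694066450804075
-0.004 52 x -0.02006317893488444 0.026528655527273272 y -0.02859226044095565 0.027943240637552953
0.0 86 x -0.022154299714314006 0.029243091173902752 y -0.03226161615975533 0.026925383595720685
0.004 102 x -0.022151863764877135 0.03142928462393829 y -0.032551349371821435 0.029546435434692007
0.008 26 x -0.016363461156985993 0.030941937405072194 y -0.03175940019938525 0.0168144235595357
circle [-0.0015 -0.0005] 112
top 0
```

>>> {"method": "move_arm", "body": {
  "deltas": [-0.008, 0, 0, 0, 0.06, 3.5, 0.3, -0.008, 0, 0, 0, 0.06, 6.5, 0.3, -0.008, 0, 0, 0, 0.06, 8.3, 0.3, -0.008, 0, 0, 0, 0.06, 9, 0.3, -0.008, 0, 0, 0, 0.06, 9, 0.3]
}}

```text
time: 10.0
tool_pos: [0.6318, 0.0656, 0.0646]
ee_rot: [-3.14, -0.001, 1.657]
wrist_force: [0.1, -0.1, -2.0]
width: 0.0457
finger_force: 30.0
```

Run:
```python
from h import *
st();plan(jig(0,0,.062),RL)
```

```text
t 10.0 jig [-0.0023 -0.0033  0.0646] rpy [-179.9295   -0.0732   94.9259] F [ 0.0659 -0.1213 -1.9761] T [-0.044   0.0883 -0.0177] w 0.0457 ff 30.0 q6 -0.07248405804304052
from [0.6318 0.0656 0.0646] -> [0.6345 0.0686 0.062 ] rotvec [-0.0012 -0.0013 -0.0013] shift cm [0.2718 0.2942 0.2642] t 10.0
```

>>> {"method": "move_arm", "body": {
  "deltas": [0, 0, 0, 0.27, 0.29, 0, 0.3, 0, 0, 0, 0.27, 0.29, 0, 0.3, 0, 0, 0, 0.27, 0.29, 0.2, 0.3]
}}

```text
time: 10.3
tool_pos: [0.6369, 0.069, 0.0667]
ee_rot: [3.136, -0.001, 1.657]
wrist_force: [-0.3, -1.3, -2.5]
width: 0.0461
finger_force: 30.0
```

Run:
```python
from h import *
st();plan(jig(0,0,.052),RL)
```

```text
t 10.3 jig [0.0023 0.0007 0.0667] rpy [179.6559  -0.034   94.9587] F [-0.2753 -1.2985 -2.5201] T [-0.0731 -0.0059 -0.0083] w 0.0461 ff 30.0 q6 -0.06776185141347925
from [0.6369 0.069  0.0667] -> [0.6345 0.0686 0.052 ] rotvec [ 0.006  -0.0006 -0.0007] shift cm [-0.02   -0.251   1.4694] t 10.3
```

```bash
cat >> h.py <<'E'
def avg(n=8):
    L=[]
    for i in range(n): robot.snapshot('top'); L.append(robot.get_obs())
    g=lambda k:np.array([o[k] for o in L])
    P=g('tool_pos');q=R.from_euler('xyz',g('ee_rot')).mean()
    pj=JR.inv().apply(P.mean(0)-JO)
    print('t',L[-1]['time'],'jig',pj,'std',P.std(0),'rpy',np.degrees(q.as_euler('xyz')),'F',g('wrist_force').mean(0),'sdF',g('wrist_force').std(0),'T',g('wrist_torque').mean(0),'w',g('width').mean(),'ff',L[-1]['finger_force'])
    print('q',g('joint_positions').mean(0),'sdq',g('joint_positions').std(0))
    return P.mean(0),q
def plan2(p,rot,n=6):
    P,q=avg(n);print('rotvec',(q.inv()*rot).as_rotvec(),'shift cm',q.inv().apply(np.array(p)-P)*100)
E
python3 - <<'E'
from h import *
plan2(jig(0,0,.052),RL,8)
E
```

```text
t 10.7 jig [0.0012 0.0004 0.0651] std [0.0002 0.     0.0003] rpy [179.8292  -0.0452  94.9487] F [-0.1014  0.0481 -2.3887] sdF [0.6074 0.7829 0.7866] T [-0.069   0.0677  0.0099] w 0.04562982154035042 ff 29.998731315135956
q [ 0.0188  0.3445  1.3456  0.001   1.4486 -0.0677] sdq [0.     0.0002 0.0004 0.     0.0001 0.    ]
rotvec [ 0.003  -0.0008 -0.0009] shift cm [-0.0203 -0.1306  1.3099]
```

>>> {"method": "move_arm", "body": {
  "deltas": [0.003, 0, 0, 0, -0.1, 0.2, 0.3, 0.003, 0, 0, 0, -0.12, 0.4, 0.3, 0.003, 0, 0, 0, -0.12, 0.6, 0.3, 0.003, 0, 0, 0, -0.12, 0.8, 0.3, 0.003, 0, 0, 0, -0.12, 1, 0.3, 0.003, 0, 0, 0, -0.12, 1.1, 0.3, 0.003, 0, 0, 0, -0.12, 1.1, 0.3]
}}

```text
time: 11.4
tool_pos: [0.6342, 0.0688, 0.0534]
ee_rot: [-3.14, -0.001, 1.657]
wrist_force: [0.2, 0.9, -2.9]
width: 0.0456
finger_force: 30.0
```

Run:
```python
from h import *
plan2(jig(0,0,.048),RL,4)
```

```text
t 11.6 jig [-0.0001  0.0002  0.0538] std [0.0001 0.     0.0001] rpy [-179.9668   -0.0471   94.9483] F [-0.1818  0.0117 -2.2582] sdF [0.562  0.5096 0.5404] T [-0.0387  0.0939 -0.0115] w 0.04564788489745396 ff 29.99865621328354
q [ 0.0188  0.3525  1.3585  0.0008  1.4312 -0.0677] sdq [0.     0.0001 0.0001 0.     0.     0.    ]
rotvec [-0.0006 -0.0008 -0.0009] shift cm [-0.0218  0.0051  0.5763]
```

>>> {"method": "move_arm", "body": {
  "deltas": [0, 0, 0, 0, 0, 0.1, 0.3, 0, 0, 0, 0, 0, 0.2, 0.3, 0, 0, 0, 0, 0, 0.3, 0.3, 0, 0, 0, 0, 0, 0.4, 0.3, 0, 0, 0, 0, 0, 0.5, 0.3, 0, 0, 0, 0, 0, 0.5, 0.3]
}}

```text
time: 12.2
tool_pos: [0.6342, 0.0688, 0.0484]
ee_rot: [-3.14, -0.001, 1.657]
wrist_force: [-0.0, -0.4, -3.1]
width: 0.046
finger_force: 30.0
```

Run:
```python
from h import *
plan2(jig(0,0,.045),RL,4)
```

```text
t 12.4 jig [-0.0002  0.0002  0.0487] std [0.0001 0.     0.0001] rpy [-179.9585   -0.0473   94.9489] F [ 0.3773 -0.2421 -2.3162] sdF [0.8287 0.7798 0.1469] T [-0.077   0.052   0.0031] w 0.04566203276651461 ff 29.998859167099
q [ 0.0188  0.3563  1.3641  0.0008  1.4219 -0.0677] sdq [0.     0.0001 0.0001 0.     0.     0.    ]
rotvec [-0.0007 -0.0008 -0.0009] shift cm [-0.0236  0.0111  0.3676]
```

>>> {"method": "move_arm", "body": {
  "deltas": [0, 0, 0, 0, 0, 0.1, 0.3, 0, 0, 0, 0, 0, 0.2, 0.3, 0, 0, 0, 0, 0, 0.3, 0.3, 0, 0, 0, 0, 0, 0.35, 0.3, 0, 0, 0, 0, 0, 0.4, 0.3, 0, 0, 0, 0, 0, 0.4, 0.3]
}}

```text
time: 13.0
tool_pos: [0.6345, 0.0688, 0.0456]
ee_rot: [-3.141, -0.001, 1.657]
wrist_force: [-2.7, -0.5, 3.5]
width: 0.0457
finger_force: 30.0
```

Run:
```python
from h import *
plan2(jig(0,0,.044),RL,4)
```

```text
t 13.2 jig [0.     0.0002 0.0456] std [0. 0. 0.] rpy [-179.9994   -0.0433   94.9506] F [-2.615  -0.4193  4.0692] sdF [0.3443 0.2354 0.2117] T [-0.0822  0.5834 -0.0007] w 0.04576810452936845 ff 30.001023709774017
q [ 0.0188  0.3585  1.3677  0.0008  1.4155 -0.0677] sdq [0. 0. 0. 0. 0. 0.]
rotvec [-0.     -0.0008 -0.0009] shift cm [-0.0227 -0.0053  0.1595]
```

The lugs touch the thread end: the TCP at 45.6 mm puts the flange at about 36 mm, as the task gives, so they aren't on a tooth. I'll press lightly and turn anticlockwise, which is −z about the tool.

>>> {"method": "move_arm", "body": {
  "deltas": [0, 0, 0, 0, 0, 0.1, 0.3, 0, 0, -0.06, 0, 0, 0.15, 0.3, 0, 0, -0.12, 0, 0, 0.15, 0.3, 0, 0, -0.18, 0, 0, 0.15, 0.3, 0, 0, -0.24, 0, 0, 0.15, 0.3, 0, 0, -0.3, 0, 0, 0.15, 0.3, 0, 0, -0.35, 0, 0, 0.15, 0.3]
}}

```text
time: 13.9
tool_pos: [0.6347, 0.0698, 0.0454]
ee_rot: [3.14, -0.002, 2.009]
wrist_force: [-4.0, 0.7, 10.1]
width: 0.0458
finger_force: 30.0
```

Run:
```python
from h import *
avg(3)
```

```text
t 14.05 jig [0.0002 0.0012 0.0454] std [0. 0. 0.] rpy [179.8904  -0.093  115.1047] F [-3.7291  1.9281  9.3209] sdF [0.5425 0.0646 0.6529] T [ 0.2144  0.9065 -0.0213] w 0.04583281333123642 ff 30.002201199531555
q [ 0.0194  0.3585  1.3681  0.0023  1.4139 -0.4191] sdq [0.     0.     0.     0.     0.     0.0015]
```

>>> {"method": "move_arm", "body": {
  "deltas": [0, 0, -0.06, 0, 0, 0.05, 0.3, 0, 0, -0.12, 0, 0, 0.05, 0.3, 0, 0, -0.18, 0, 0, 0.05, 0.3, 0, 0, -0.24, 0, 0, 0.05, 0.3, 0, 0, -0.3, 0, 0, 0.05, 0.3, 0, 0, -0.35, 0, 0, 0.05, 0.3]
}}

```text
time: 14.65
tool_pos: [0.6343, 0.0692, 0.0426]
ee_rot: [3.141, -0.001, 2.36]
wrist_force: [-1.0, 0.4, -2.1]
width: 0.0459
finger_force: 30.0
```

Run:
```python
from h import *
avg(3)
```

```text
t 14.8 jig [-0.0004  0.0003  0.0417] std [0.     0.0001 0.0002] rpy [-179.9743   -0.0916  135.1055] F [-0.0463 -0.4068 -2.6902] sdF [0.0462 0.2313 0.3475] T [-0.0393  0.0051  0.0187] w 0.045866706708975885 ff 29.99871075153351
q [ 0.0189  0.3617  1.3717  0.0008  1.4097 -0.7684] sdq [0.0001 0.0003 0.0001 0.0001 0.0001 0.0019]
```

The thread has dropped in: z fell to 41.7 mm and the force vanished. Now I'll lower it until it rests.

>>> {"method": "move_arm", "body": {
  "deltas": [0, 0, 0, 0, 0, 0.1, 0.3, 0, 0, 0, 0, 0, 0.2, 0.3, 0, 0, 0, 0, 0, 0.3, 0.3, 0, 0, 0, 0, 0, 0.3, 0.3]
}}

```text
time: 15.2
tool_pos: [0.6342, 0.0688, 0.0397]
ee_rot: [-3.141, -0.001, 2.357]
wrist_force: [-1.7, -0.0, -1.2]
width: 0.0457
finger_force: 30.0
```

Run:
```python
from h import *
avg(3)
```

```text
t 15.35 jig [-0.0003  0.0002  0.0397] std [0. 0. 0.] rpy [-179.9828   -0.0755  135.048 ] F [-1.2395  0.392  -0.9542] sdF [0.5157 0.4115 0.1883] T [-0.0172  0.2733 -0.0432] w 0.04571500730228858 ff 29.99928206205368
q [ 0.0188  0.3632  1.3737  0.0007  1.4058 -0.7676] sdq [0. 0. 0. 0. 0. 0.]
```

>>> {"method": "move_arm", "body": {
  "deltas": [0, 0, 0.1, 0, 0, 0.05, 0.3, 0, 0, 0.2, 0, 0, 0.09, 0.3, 0, 0, 0.3, 0, 0, 0.13, 0.3, 0, 0, 0.4, 0, 0, 0.17, 0.3, 0, 0, 0.5, 0, 0, 0.2, 0.3, 0, 0, 0.6, 0, 0, 0.24, 0.3, 0, 0, 0.6, 0, 0, 0.24, 0.3]
}}

```text
time: 16.05
tool_pos: [0.635, 0.0688, 0.0376]
ee_rot: [3.141, -0.001, 1.757]
wrist_force: [0.3, -0.4, -1.3]
width: 0.0457
finger_force: 30.0
```

Run:
```python
from h import *
avg(3)
```

```text
t 16.2 jig [0.0003 0.0002 0.0376] std [0.0001 0.     0.    ] rpy [179.9666  -0.0364 100.7863] F [ 0.5802 -0.1106 -1.2462] sdF [0.2758 0.2066 0.6601] T [-0.0745 -0.0223  0.0102] w 0.0458810578304328 ff 29.99919354915619
q [ 0.0188  0.3651  1.3757  0.0007  1.4004 -0.1696] sdq [0.     0.     0.     0.     0.0001 0.0002]
```

>>> {"method": "move_arm", "body": {
  "deltas": [0, 0, 0.1, 0, 0, 0.06, 0.3, 0, 0, 0.2, 0, 0, 0.1, 0.3, 0, 0, 0.3, 0, 0, 0.14, 0.3, 0, 0, 0.4, 0, 0, 0.18, 0.3, 0, 0, 0.5, 0, 0, 0.22, 0.3, 0, 0, 0.6, 0, 0, 0.26, 0.3, 0, 0, 0.6, 0, 0, 0.26, 0.3]
}}

```text
time: 16.9
tool_pos: [0.6347, 0.0688, 0.0351]
ee_rot: [-3.141, -0.001, 1.158]
wrist_force: [-0.4, 0.2, -0.9]
width: 0.0454
finger_force: 30.0
```

Run:
```python
from h import *
avg(3)
```

```text
t 17.05 jig [0.0002 0.0002 0.0351] std [0. 0. 0.] rpy [-179.9926   -0.0409   66.4497] F [ 0.6245 -0.2587  0.7186] sdF [0.1248 0.3945 0.107 ] T [-0.1433  0.0288  0.0193] w 0.04587346085799999 ff 29.99968707561493
q [0.0188 0.367  1.3783 0.0007 1.3961 0.4297] sdq [0.     0.     0.     0.     0.     0.0003]
```

>>> {"method": "move_arm", "body": {
  "deltas": [0, 0, 0.1, 0, 0, 0.05, 0.3, 0, 0, 0.2, 0, 0, 0.09, 0.3, 0, 0, 0.3, 0, 0, 0.13, 0.3, 0, 0, 0.4, 0, 0, 0.17, 0.3, 0, 0, 0.4, 0, 0, 0.17, 0.3]
}}

```text
time: 17.55
tool_pos: [0.635, 0.069, 0.0337]
ee_rot: [-3.141, -0.001, 0.759]
wrist_force: [0.4, 0.1, 1.9]
width: 0.0456
finger_force: 30.0
```

Run:
```python
from h import *
avg(3)
```

```text
t 17.7 jig [0.0004 0.0005 0.0337] std [0. 0. 0.] rpy [-179.9909   -0.0781   43.5497] F [0.9564 0.4469 2.2334] sdF [0.4026 0.1166 0.9195] T [-0.0105 -0.0383  0.0116] w 0.045998770070626895 ff 30.0006240606308
q [0.0189 0.3682 1.3797 0.0011 1.3928 0.8295] sdq [0.     0.     0.     0.     0.     0.0003]
```

>>> {"method": "move_arm", "body": {
  "deltas": [0, 0, 0.08, 0, 0, 0.03, 0.3, 0, 0, 0.16, 0, 0, 0.06, 0.3, 0, 0, 0.24, 0, 0, 0.1, 0.3, 0, 0, 0.24, 0, 0, 0.1, 0.3]
}}

```text
time: 18.1
tool_pos: [0.6347, 0.0686, 0.0336]
ee_rot: [-3.141, -0.001, 0.518]
wrist_force: [-1.2, -0.6, 6.2]
width: 0.0458
finger_force: 30.0
```

Run:
```python
from h import *
avg(3)
```

```text
t 18.25 jig [0.0003 0.     0.0336] std [0. 0. 0.] rpy [-179.9876   -0.0394   29.718 ] F [-0.8616 -0.426   5.6231] sdF [0.301  0.3429 0.2681] T [-0.0149  0.4074 -0.039 ] w 0.045669367636308696 ff 30.001970529556274
q [0.0186 0.3681 1.3801 0.0005 1.3929 1.0706] sdq [0.     0.     0.     0.     0.     0.0001]
```

The flange is seated: z no longer falls and the force is building. I'll let go and lift.

>>> {"method": "move_arm", "body": {
  "deltas": [0, 0, 0, 0, 0, -0.1, 0.3, 0, 0, 0, 0, 0, -0.1, -0.3, 0, 0, 0, 0, 0, -0.1, -0.4, 0, 0, 0, 0, 0, -0.1, -0.4, 0, 0, 0, 0, 0, -1.5, -0.4, 0, 0, 0, 0, 0, -4, -0.4, 0, 0, 0, 0, 0, -8, -0.4, 0, 0, 0, 0, 0, -10, -0.4]
}}

```text
time: 19.05
tool_pos: [0.6361, 0.0689, 0.137]
ee_rot: [3.14, -0.005, 0.517]
wrist_force: [0.3, -1.0, 1.4]
width: 0.0656
finger_force: 0.0
```

>>> {"method": "move_arm", "body": {
  "deltas": [0, 0, 0, -2, -3, -2, -0.4, 0, 0, 0, -4, -6, -3, -0.4, 0, 0, 0, -6, -10, -3, -0.4, 0, 0, 0, -8, -13, -3, -0.4, 0, 0, 0, -8, -13, -3, -0.4, 0, 0, 0, -8, -13, -3, -0.4]
}}

```text
time: 19.65
tool_pos: [0.5008, 0.1424, 0.1635]
ee_rot: [3.141, -0.002, 0.518]
wrist_force: [0.1, 0.2, 0.1]
width: 0.0661
finger_force: 0.0
```

Run:
```python
from h import *
st();s=snap('top');s2=snap('side')
cv2.imwrite('pics/fin.png',np.hstack([cv2.resize(s['image'][165:265,190:270,::-1],(480,600),interpolation=cv2.INTER_CUBIC),np.vstack([cv2.resize(s2['image'][210:310,210:340,::-1],(320,246),interpolation=cv2.INTER_CUBIC),np.zeros((354,320,3),np.uint8)])]))
for n,x in(('top',s),('side',s2)):
    p=JR.inv().apply(cloud(x).reshape(-1,3)-JO);r=np.hypot(p[:,0],p[:,1])
    k=(r<.026)&(p[:,2]>.046)&(p[:,2]<.062);print(n,'nut top',k.sum(),np.median(p[k],0))
    k=(r<.031)&(r>.026)&(p[:,2]>.015)&(p[:,2]<.045);print('flange',k.sum(),np.median(p[k],0))
    k=(abs(p[:,0]+.032)<.006)&(abs(p[:,1])<.042)&(p[:,2]<.04);print('plate',np.median(p[k,2]))
```

```text
t 19.65 jig [-0.1415  0.0575  0.1635] rpy [179.9866  -0.1074  29.6988] F [0.0876 0.1781 0.0503] T [-0.0383  0.1514  0.0039] w 0.0661 ff 0.0 q6 1.2203659552403308
top nut top 238 [-0.      0.0006  0.0525]
flange 141 [-0.0089 -0.0098  0.0311]
plate 0.025384788140843217
side nut top 206 [-0.0028  0.0016  0.0505]
flange 102 [-0.016   0.0185  0.0292]
plate 0.023620085314939865
```

View pics/fin.png

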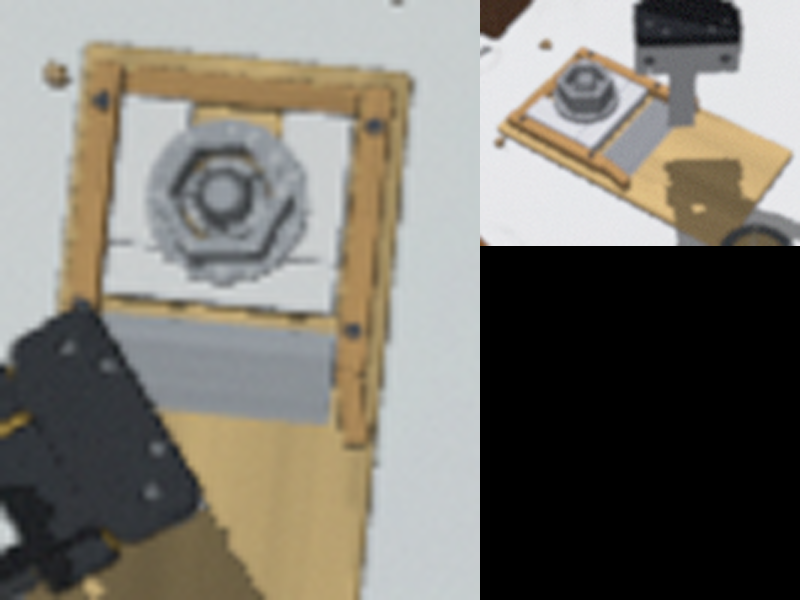

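The nut sits level and centred on the stud at (225,195), with its flange on the plate. The nut top measures 52.5 mm in the top view and 50.5 mm in the side view, against an expected 52 mm. The gripper is clear, so I'll hand it in.

```bash
python3 -c "
from bench import robot
print(robot.close_job())"
```

```text
the job is handed in; nothing more can be done
None
```

The job is handed in, but the judge gave no verdict: by my measurements, the plate lies flat on the bed with its slot round the stud, and the flange nut is run down level onto it and released, at about 20 s of the 72 s allowed.

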